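Search the storage boxes and make up the mounting kit

TASK

Make up the mounting kit: search the three grey storage boxes one at a time, shutting each lid fully again before you open another, and put the beige plug adapter that one of them holds into the white kit tray. Throw every bad aluminium mounting bar - bent, or shorter than the good full-length ones - into the red scrap bin, both those in the batch on the green mat and any that lie in a box; leave the good straight bars on the mat, and do not disturb the syringe, marker and tissue roll.

Things in the scene. Friction and masses are not known exactly. Their poses are not given: they have to be found in the camera images.
- box_a: one of three identical grey storage boxes (a, b, c: which stands where varies, and any of them may hold something or be empty), fixed to the bench, 96 x 96 mm outside, 48 mm high, walls and floor 4 mm thick. Origin: centre of its underside; z up; the hinge line lies along its y axis at x = +48 mm, z = 48.5 mm; its -x side is the front with the lid's knob
- lid_a (a joint): white lid of box_a: angle in rad, 0 = shut, grows as the lid swings up, stop at 1.75 (leaning just past upright). The hinge is stiff: the lid stays at any angle where it is left; about 1 to 2 N at the knob moves it
- lid_a_knob (a point): grip point of the black knob on this lid: centre of a round head 22 mm across and 16 mm tall (on a thinner stem), 24 mm above the 6 mm thick lid's top face and 16 mm in from its front edge; it moves with the lid, on a circle of 85 mm radius about the hinge line (80 mm in front of it and 30 mm above it when shut); the point's axes are those of the lid (as the box's when shut). The head can be pinched along the hinge direction and turns between the fingers as the lid swings
- box_b: one of three identical grey storage boxes (a, b, c: which stands where varies, and any of them may hold something or be empty), fixed to the bench, 96 x 96 mm outside, 48 mm high, walls and floor 4 mm thick. Origin: centre of its underside; z up; the hinge line lies along its y axis at x = +48 mm, z = 48.5 mm; its -x side is the front with the lid's knob
- lid_b (a joint): white lid of box_b: angle in rad, 0 = shut, grows as the lid swings up, stop at 1.75 (leaning just past upright). The hinge is stiff: the lid stays at any angle where it is left; about 1 to 2 N at the knob moves it
- lid_b_knob (a point): grip point of the black knob on this lid: centre of a round head 22 mm across and 16 mm tall (on a thinner stem), 24 mm above the 6 mm thick lid's top face and 16 mm in from its front edge; it moves with the lid, on a circle of 85 mm radius about the hinge line (80 mm in front of it and 30 mm above it when shut); the point's axes are those of the lid (as the box's when shut). The head can be pinched along the hinge direction and turns between the fingers as the lid swings
- box_c: one of three identical grey storage boxes (a, b, c: which stands where varies, and any of them may hold something or be empty), fixed to the bench, 96 x 96 mm outside, 48 mm high, walls and floor 4 mm thick. Origin: centre of its underside; z up; the hinge line lies along its y axis at x = +48 mm, z = 48.5 mm; its -x side is the front with the lid's knob
- lid_c (a joint): white lid of box_c: angle in rad, 0 = shut, grows as the lid swings up, stop at 1.75 (leaning just past upright). The hinge is stiff: the lid stays at any angle where it is left; about 1 to 2 N at the knob moves it
- lid_c_knob (a point): grip point of the black knob on this lid: centre of a round head 22 mm across and 16 mm tall (on a thinner stem), 24 mm above the 6 mm thick lid's top face and 16 mm in from its front edge; it moves with the lid, on a circle of 85 mm radius about the hinge line (80 mm in front of it and 30 mm above it when shut); the point's axes are those of the lid (as the box's when shut). The head can be pinched along the hinge direction and turns between the fingers as the lid swings
- mat: green work mat, 120 x 254 mm, 2 mm thick, fixed. Origin: centre of its underside, long side along y; the batch of mounting bars lies on it
- straight_1: straight, full-length aluminium mounting bar (a good one), 90 x 14 x 14 mm, with two screw holes, lying on the mat along its x axis. Origin: centre of its underside. May be absent
- straight_2: straight, full-length aluminium mounting bar (a good one), 90 x 14 x 14 mm, with two screw holes, lying on the mat along its x axis. Origin: centre of its underside. May be absent
- bent_1: aluminium mounting bar bent by 45 degrees (a bad one), 14 x 14 mm section, lying flat: a straight arm 56 mm long along its x axis (x from -28 to +28 mm), then an end piece of about 26 mm kinked to +y, whose tip reaches x = 48, y = 28 mm. Origin: underside, middle of the straight arm, where it is best grasped across its y axis. It starts on the mat. May be absent
- bent_2: aluminium mounting bar bent by 45 degrees (a bad one), 14 x 14 mm section, lying flat: a straight arm 56 mm long along its x axis (x from -28 to +28 mm), then an end piece of about 26 mm kinked to +y, whose tip reaches x = 48, y = 28 mm. Origin: underside, middle of the straight arm, where it is best grasped across its y axis. It starts on the floor of one of the three boxes, roughly along the box's x axis. May be absent
- short_1: aluminium mounting bar that is too short (a bad one), 60 x 14 x 14 mm, along its x axis, straight, two holes. It starts on the mat. Origin: centre of its underside. May be absent
- short_2: aluminium mounting bar that is too short (a bad one), 60 x 14 x 14 mm, along its x axis, straight, two holes. It starts on the floor of one of the three boxes, roughly along the box's x axis. Origin: centre of its underside. May be absent
- adapter: beige two-way plug adapter with two brass pins, 26 x 60 x 17 mm, lying flat on the floor of one of the three boxes. Its long side is its y axis: plastic body from y = -16 to +30 mm, pins beyond that at the -y end; grasp it across its x axis (26 mm) near y = +7 mm. Origin: on its underside
- kit_tray: white open kit tray, fixed, 100 mm (x) x 110 mm (y) outside, 22 mm high, walls and floor 4 mm. Origin: centre of its underside
- scrap_bin: red open scrap bin, fixed, 100 mm (x) x 110 mm (y) outside, 55 mm high, walls and floor 4 mm. Origin: centre of its underside
- syringe: white plastic syringe, 26 x 88 x 21 mm, lying on the bench; a bystander. Origin: under its middle
- tissue_roll: roll of white tissue standing on end, 66 mm across, 123 mm high; a bystander. Origin: centre of its underside
- marker: blue marker pen, 136 mm long, lying down; a bystander. Origin: under its middle

How it is judged:
By the outcome, as a careful person would: the job done as asked, in the order asked, and still so for the second after the job is handed in, with the robot touching nothing.
Of bent_1, bent_2, short_1, short_2 only 3 to 4 are there at a start; the rules pass over those that are not, and their reading is None.
Of straight_1, straight_2 only 1 to 2 are there at a start; the rules pass over those that are not, and their reading is None.
At some moment in a run one of bent_1, short_1 may be knocked a few centimetres aside while the robot is not near it.
It also fails if it takes over 210 s, if anything falls off the work surface, if the arm or the gripper's body presses on something with over 40 N, if the wrist force passes 120 N, or if a joint passes its speed limit or range.

ROBOT

A 6-joint arm with a two-finger parallel gripper is mounted at the origin on a cart in front of the work surface, level with it; the furniture and walls round the work are solid. World frame = base frame: x ahead of the robot, y to its left, z up, the work surface at z = 0. Lengths are in mm, angles in rad, forces in N, time in s.
With the tool pointing down it reaches from about 275 to 1000 mm from the base axis. Payload 8.4 kg.
Tool frame: the origin (TCP) lies on the centre line of the jaws, within the pads' length; the fingertips stand r.tip_reach ahead of it and the grasp point (between the pads) lies 11 mm behind it (r.tip_reach is the distance from the TCP to the fingertips, in mm); z points along the fingers, y is the line along which they close (so a half turn about z gives the same grasp; the last joint's range is limited). The gripper opens to 85 mm and grips with 20 to 120 N. Pads are 22 mm wide; open, the fingers measure 114 mm over their backs; the gripper's body (76 mm by 85 mm) begins 54 mm behind the grasp point. The pads swing forward as they close: fully open they stand 13 mm farther back than shut.
Start: joints at [-1.261, 0.353, 1.633, -0, 1.155, -0.002], TCP at [191.731, -594.867, 239.281] pointing down, gripper open.
Joint ranges: [-2.63, 2.63], [-0.92, 2.1], [0.06, 2.66], [-1.3, 4.44], [0, 2.69], [-3.02, 3.02]. Speed limits (rad/s): [2.22, 2.22, 2.79, 3.14, 3.14, 3.14].

INTERFACE

Orientations are given as [roll, pitch, yaw] about the fixed x, y, z axes, in that order (R = Rz(yaw) Ry(pitch) Rx(roll)).
In Python, from rig import r gives the robot as it stands.
- The arm moves only by the tool carry_out, never from a script. Its argument "targets" is a list of rows, each an object with "dp": the shift along the tool's x, y, z in mm, a list of three; "yaw": the turn about the tool's z in degrees. A call has 1 to 12 rows; each row is the pose to reach, as a shift and turn from the pose commanded when the call began, along the tool's axes at that moment; what a row does not reach only later rows make up. A row lasts 1/8 s, in which the tool goes at most 62.5 mm and 10.7 degrees, less where a joint would pass 70% of its speed; a pose out of reach is approached as far as the arm can. A call with a gripper value outside its range is refused whole. "fingers" is the opening, from -1 (shut) to 1 (fully open), so that 0 is half open, set as the call begins (left out, the last holds). The fingers move at their own pace and stop on an object; "grip_force" is the grip in N (left out, the last holds). Time passes only in rows, so rows that repeat a pose let the fingers close. It gives the time, the measured TCP pose, the force, the opening and the grip force at its end, in the units of the state.
- r.sense(): the state, without advancing time (a new reading comes with each control period).
- r.grab_frame(name): name is "side" or "top"; returns the picture (420x560x3 uint8, red, green, blue); there is no depth.
- r.get_calibration(name): a dict with "fx", "fy", "cx", "cy" (pixels), "dist_coeffs" ([k1, k2, p1, p2, k3] as OpenCV has them; the pictures are not rectified), "rvec" (rotation vector, rad) and "tvec" (3), from world to camera coordinates, as OpenCV has them. Camera axes: x right, y down, z forward; pixel columns grow to the right and rows downward; lengths in mm; the calibration is good to about 2 mm. A picture is of the moment at which its call begins. get_calibration takes no time and is no camera call.
- r.sign_off(): hands the job in; it is judged then, once.
The state is a dict: "clock": time; "qpos": joint angles; "qvel": joint speeds; "joint_efforts": joint torques, N m; "eef_pos": TCP position; "tcp_rot": TCP orientation; "contact_force": force on the tool from outside, world axes, zero at the start; "wrist_torque": the same for the moment, N m; "opening": opening from 0.0 (shut) to 1.0 (fully open); "grasp_force": force on a finger pad.
Only numpy, scipy, OpenCV 4.12 (cv2) and the standard library are available. Lean on these libraries where they do the work, as an engineer would, in place of code of your own. Each camera call takes 0.05 s, during which the arm holds its last target. There are 200 camera calls.

## Working session

There is one attempt and no reset: what is moved stays moved. The work goes in short steps, Python scripts to look and compute and a tool call to move; the robot and the scene stay as the last step left them, time stands still between calls to the robot, and variables do not carry over. Pictures are saved under pics/ and viewed, at most 14 in all, crops included, and the job is handed in when it is done.

Besides the shell and the picture viewer there is one more tool, called after "Request:" in YAML: its name, and indented under it one key for each argument. carry_out: Moves the arm, as the interface text tells. Its arguments: {"type":"object","properties":{"targets":{"type":"array","items":{"type":"object","properties":{"dp":{"type":"array","items":{"type":"number"}},"yaw":{"type":"number"}}}},"fingers":{"type":"number"},"grip_force":{"type":"number"}},"required":["targets"]}

```bash
ls; mkdir -p pics; python3 - <<'E'
from rig import r
import cv2
print(r.sense(), r.tip_reach)
for n in("top","side"):
    im=r.grab_frame(n); cv2.imwrite(f"pics/{n}0.png",im[:,:,::-1]); print(n,r.get_calibration(n))
E
```

```text
pics
{'clock': 0.0, 'qpos': array([-1.26140170e+00,  3.53641593e-01,  1.63413313e+00,  1.38582354e-05,
        1.15518423e+00, -2.40779748e-03]), 'qvel': array([-0.00148955,  0.00093185, -0.00086696,  0.00016832,  0.00134376,
       -0.00208051]), 'joint_efforts': array([ 3.41566854e-03, -6.05249119e+01, -3.42060971e+01,  2.18900877e-04,
        9.46690910e-03, -1.43083378e-05]), 'eef_pos': array([ 191.59385276, -594.42700967,  238.56618977]), 'tcp_rot': array([-3.14022639e+00, -1.59605485e-05,  3.11796811e-01]), 'contact_force': array([ 0.31238334, -0.75995167, -0.03483546]), 'wrist_torque': array([-0.02284835, -0.00425996, -0.03710517]), 'grasp_force': 0.0, 'opening': 1.0000881074651082} 8.0
top {'fx': 426.6689487678299, 'fy': 426.6689487678299, 'cx': 282.1642035747168, 'cy': 204.41149476131847, 'dist_coeffs': array([-0.09915871,  0.        ,  0.        ,  0.        ,  0.        ]), 'rvec': array([ 2.18668004, -2.14592472,  0.08196052]), 'tvec': array([ 192.00360816,  531.75520912, 1275.14962751])}
side {'fx': 417.79806781803524, 'fy': 417.79806781803524, 'cx': 275.7614784928004, 'cy': 216.80485982020937, 'dist_coeffs': array([-0.00895681,  0.        ,  0.        ,  0.        ,  0.        ]), 'rvec': array([ 0.38861455, -2.73004945,  1.26866804]), 'tvec': array([ 554.08838353,   57.09790751, 1209.60892972])}
```

View pics/top0.png

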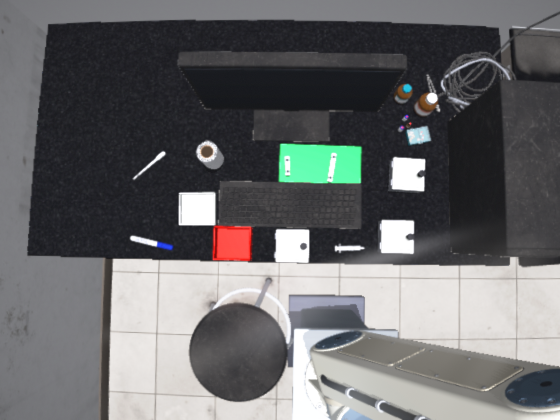

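View pics/side0.png

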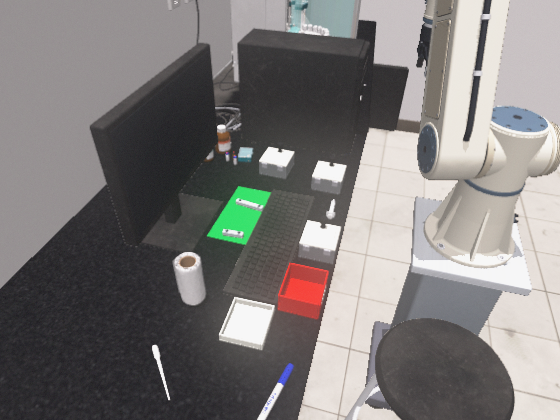

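The top view shows boxes near (407,174), (397,237) and (292,246), with knobs on their right. The mat is at (320,163) with two bars, the tray at (197,208), the bin at (232,243), the syringe at (349,248) and the marker at (150,242). I'll zoom in and convert to world coordinates.

```bash
cat > h.py <<'E'
import numpy as np, cv2
from rig import r
def cal(n):
    c=r.get_calibration(n); K=np.array([[c['fx'],0,c['cx']],[0,c['fy'],c['cy']],[0,0,1.]])
    return K,np.array(c['dist_coeffs']),np.array(c['rvec']),np.array(c['tvec'])
def w(n,px,z):
    K,d,rv,t=cal(n); R=cv2.Rodrigues(rv)[0]
    p=cv2.undistortPoints(np.array(px,float).reshape(-1,1,2),K,d).reshape(-1,2)
    D=np.c_[p,np.ones(len(p))]@R; C=-R.T@t
    return C+D*((z-C[2])/D[:,2])[:,None]
def pix(n,P):
    K,d,rv,t=cal(n); return cv2.projectPoints(np.array(P,float).reshape(-1,3),rv,t,K,d)[0].reshape(-1,2)
def snap(n,f,box=None,s=1):
    im=r.grab_frame(n)[:,:,::-1].copy(); cv2.imwrite(f"pics/{f}_full.png",im)
    if box: x0,y0,x1,y1=box; im=im[y0:y1,x0:x1]
    cv2.imwrite(f"pics/{f}.png",cv2.resize(im,None,fx=s,fy=s,interpolation=cv2.INTER_CUBIC)); return im
E
python3 - <<'E'
from h import *
np.set_printoptions(precision=0,suppress=True)
im=cv2.imread("pics/top0.png")
a=cv2.resize(im[135:270,265:440],None,fx=4.5,fy=4.5,interpolation=cv2.INTER_CUBIC)
cv2.imwrite("pics/c0.png",a)
for z,P in ((54,[(407,174),(397,237),(292,246)]),(78,[(421,174),(409,237),(303,246)]),(2,[(320,163)]),(16,[(288,166),(332,167)]),(22,[(197,208)]),(55,[(232,243)])): print(z,w("top",P,z)[:,:2])
E
```

```text
54 [[ 624. -173.]
 [ 434. -142.]
 [ 402.  170.]]
78 [[ 621. -209.]
 [ 434. -171.]
 [ 403.  138.]]
2 [[663.  86.]]
16 [[649. 186.]
 [648.  50.]]
22 [[513. 464.]]
55 [[408. 348.]]
```

View pics/c0.png

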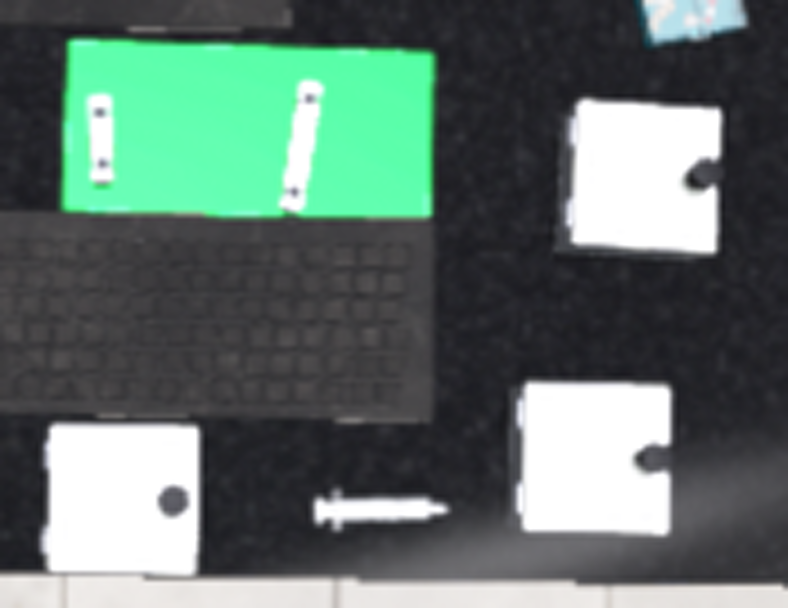

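The crop confirms the layout. The left bar on the mat, about crop (101,138), is short. The right one, about (301,146), is full length. No bent bar is on the mat, and all knobs are on the right (-y). Next I'll refine the positions by segmentation.

```bash
python3 - <<'E'
from h import *
np.set_printoptions(precision=1,suppress=True)
im=cv2.imread("pics/top0.png"); hsv=cv2.cvtColor(im,cv2.COLOR_BGR2HSV)
m=((hsv[...,1]<60)&(hsv[...,2]>170)).astype(np.uint8)
def rect(mask,box,z):
    x0,y0,x1,y1=box; mm=np.zeros_like(mask); mm[y0:y1,x0:x1]=mask[y0:y1,x0:x1]
    n,l,s,c=cv2.connectedComponentsWithStats(mm); k=1+s[1:,4].argmax()
    ys,xs=np.where(l==k); P=w("top",np.c_[xs,ys],z)[:,:2].astype(np.float32)
    R=cv2.minAreaRect(P); print(box,z,np.array(R[0]),np.array(R[1]),"ang",round(R[2],1))
for b in ((380,150,432,200),(370,212,422,258),(268,222,315,266)): rect(m,b,54.5)
for b in ((280,150,296,182),(320,148,345,186)): rect(m,b,16)
rect(m,(172,185,217,230),22)
g=((hsv[...,0]>50)&(hsv[...,0]<90)&(hsv[...,1]>100)).astype(np.uint8); rect(g,(270,140,370,190),2)
rd=(((hsv[...,0]<10)|(hsv[...,0]>170))&(hsv[...,1]>120)).astype(np.uint8); rect(rd,(205,220,260,270),50)
E
```

```text
(380, 150, 432, 200) 54.5 [ 625.5 -175.1] [99.1 97.8] ang 86.7
(370, 212, 422, 258) 54.5 [ 436.4 -140.3] [99.4 98.2] ang 89.8
(268, 222, 315, 266) 54.5 [399.6 173. ] [106.3 135.7] ang 1.1
(280, 150, 296, 182) 16 [650.5 189.5] [59.8 12.4] ang 1.1
(320, 148, 345, 186) 16 [648.3  51.3] [16.3 90.6] ang 81.6
(172, 185, 217, 230) 22 [512.4 465.9] [ 99.7 109.4] ang 1.9
(270, 140, 370, 190) 2 [661.6  87. ] [263.9 125.7] ang 89.1
(205, 220, 260, 270) 50 [409.3 349. ] [104.3 119.8] ang 1.3
```

Request:
carry_out:
  targets:
    - {"dp": [26, -43, 0], "yaw": -9}
    - {"dp": [52, -87, 0], "yaw": -18}
    - {"dp": [78, -130, 0], "yaw": -27}
    - {"dp": [104, -173, 0], "yaw": -36}
    - {"dp": [130, -216, 0], "yaw": -45}
    - {"dp": [156, -260, 0], "yaw": -54}
    - {"dp": [197, -274, 15], "yaw": -63}
    - {"dp": [238, -287, 30], "yaw": -72}
    - {"dp": [279, -301, 50], "yaw": -72.1}
    - {"dp": [320, -314, 70], "yaw": -72.1}
    - {"dp": [361, -328, 89], "yaw": -72.1}
    - {"dp": [361, -328, 89], "yaw": -72.1}
  fingers: 0.2
  grip_force: 30

```text
clock: 1.6
eef_pos: [435.7, -170.2, 148.8]
tcp_rot: [-3.14, -0.001, 1.573]
contact_force: [-0.4, -0.1, 0.2]
opening: 0.595
grasp_force: 0.0
```

Request:
carry_out:
  targets:
    - {"dp": [0, 0, 30], "yaw": 0}
    - {"dp": [0, 0, 60], "yaw": 0}
    - {"dp": [0, 0, 82], "yaw": 0}
    - {"dp": [0, 0, 82], "yaw": 0}

```text
clock: 2.1
eef_pos: [433.0, -171.9, 67.3]
tcp_rot: [-3.138, -0.001, 1.57]
contact_force: [-0.2, 1.2, 0.6]
opening: 0.601
grasp_force: 0.0
```

Request:
carry_out:
  targets:
    - {"dp": [0, 0, 0], "yaw": 0}
    - {"dp": [0, 0, 0], "yaw": 0}
    - {"dp": [0, 0, 0], "yaw": 0}
    - {"dp": [0, 0, 0], "yaw": 0}
  fingers: -1
  grip_force: 30

```text
clock: 2.6
eef_pos: [435.7, -172.4, 69.4]
tcp_rot: [3.139, 0.001, 1.57]
contact_force: [0.6, -0.7, 8.4]
opening: 0.242
grasp_force: 29.7
```

Request:
carry_out:
  targets:
    - {"dp": [3.4, 0, -7.8], "yaw": 0}
    - {"dp": [9.9, 0, -18.9], "yaw": 0}
    - {"dp": [18, 0, -28.8], "yaw": 0}
    - {"dp": [27.5, 0, -37.4], "yaw": 0}
    - {"dp": [38.1, 0, -44.5], "yaw": 0}
    - {"dp": [49.7, 0, -49.9], "yaw": 0}
    - {"dp": [62, 0, -53.5], "yaw": 0}
    - {"dp": [74.7, 0, -55.3], "yaw": 0}
    - {"dp": [87.5, 0, -55.1], "yaw": 0}
    - {"dp": [100.1, 0, -53], "yaw": 0}
    - {"dp": [112.3, 0, -49.1], "yaw": 0}
    - {"dp": [120, 0, -45.5], "yaw": 0}

```text
clock: 4.1
eef_pos: [437.1, -51.5, 115.3]
tcp_rot: [3.136, 0.001, 1.571]
contact_force: [5.3, -1.8, 3.8]
opening: 0.241
grasp_force: 30.3
```

Request:
carry_out:
  targets:
    - {"dp": [0, 0, 0], "yaw": 0}
    - {"dp": [0, 0, 0], "yaw": 0}
    - {"dp": [0, 0, -25], "yaw": 0}
    - {"dp": [0, 0, -75], "yaw": 0}
    - {"dp": [0, -60, -75], "yaw": 0}
    - {"dp": [-20, -110, -75], "yaw": 0}
  fingers: 0.2

```text
clock: 4.85
eef_pos: [322.7, -71.5, 188.9]
tcp_rot: [-3.141, -0.0, 1.572]
contact_force: [-0.7, -1.1, 0.7]
opening: 0.601
grasp_force: 0.0
```

```bash
python3 - <<'E'
from h import *
a=snap("top","b2t",(360,190,440,260),5); b=snap("side","b2s",(270,130,370,210),4)
print(r.sense()['eef_pos'])
A=cv2.imread("pics/b2t.png"); B=cv2.imread("pics/b2s.png"); h=max(A.shape[0],B.shape[0])
o=np.zeros((h,A.shape[1]+B.shape[1],3),np.uint8); o[:A.shape[0],:A.shape[1]]=A; o[:B.shape[0],A.shape[1]:]=B; cv2.imwrite("pics/b2.png",o)
E
```

```text
[319.01986587 -72.03734762 187.94151398]
```

View pics/b2.png

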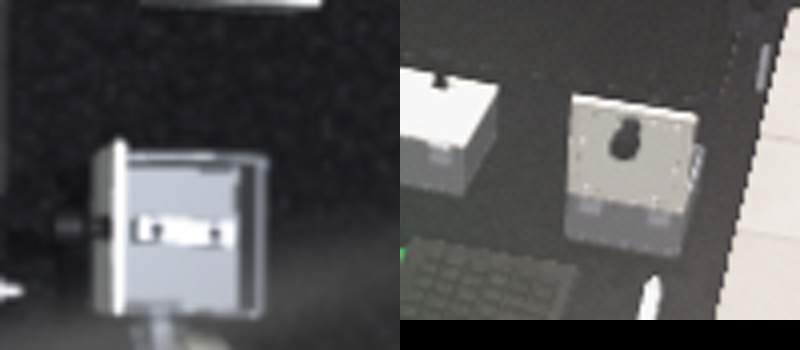

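Box 2 is open and holds a short bar. In the crop it runs from (133,226) to (236,234), so about px (386.6,235.3) to (407,236.8).

```bash
python3 - <<'E'
from h import *
print(w("top",[(386.6,235.3),(407.2,236.8)],18).round(1), w("top",[(360+125/5,190+225/5)],140).round())
E
```

```text
[[ 439.8 -118.9   18. ]
 [ 436.2 -182.6   18. ]] [[438. -87. 140.]]
```

Request:
carry_out:
  targets:
    - {"dp": [-40, 40, 0], "yaw": 0}
    - {"dp": [-78, 80, 0], "yaw": 0}
    - {"dp": [-78, 113, 0], "yaw": 0}
    - {"dp": [-78, 113, 50], "yaw": 0}
    - {"dp": [-78, 113, 90], "yaw": 0}
    - {"dp": [-78, 113, 130], "yaw": 0}
    - {"dp": [-78, 113, 155], "yaw": 0}
    - {"dp": [-78, 113, 172], "yaw": 0}
    - {"dp": [-78, 113, 172], "yaw": 0}
  fingers: 0

```text
clock: 6.08
eef_pos: [436.6, -149.7, 15.7]
tcp_rot: [-3.139, -0.001, 1.57]
contact_force: [0.7, 0.4, -0.0]
opening: 0.501
grasp_force: 0.0
```

Request:
carry_out:
  targets:
    - {"dp": [0, 0, 0], "yaw": 0}
    - {"dp": [0, 0, 0], "yaw": 0}
    - {"dp": [0, 0, 0], "yaw": 0}
    - {"dp": [0, 0, 0], "yaw": 0}
    - {"dp": [0, 0, 0], "yaw": 0}
  fingers: -1
  grip_force: 50

```text
clock: 6.7
eef_pos: [438.3, -150.2, 17.7]
tcp_rot: [3.14, 0.001, 1.57]
contact_force: [-0.9, 0.3, 7.1]
opening: 0.143
grasp_force: 49.7
```

Request:
carry_out:
  targets:
    - {"dp": [0, 0, -50], "yaw": 0}
    - {"dp": [0, 0, -100], "yaw": 0}
    - {"dp": [0, 0, -150], "yaw": 0}
    - {"dp": [0, 0, -190], "yaw": 0}
    - {"dp": [60, 0, -190], "yaw": 0}
    - {"dp": [120, -5, -190], "yaw": 0}
    - {"dp": [180, -10, -190], "yaw": 0}
    - {"dp": [240, -15, -190], "yaw": 0}
    - {"dp": [300, -20, -190], "yaw": 0}
    - {"dp": [360, -25, -190], "yaw": 0}
    - {"dp": [420, -27, -190], "yaw": 0}
    - {"dp": [475, -29, -190], "yaw": 0}

```text
clock: 8.2
eef_pos: [408.5, 327.3, 207.4]
tcp_rot: [3.141, -0.001, 1.571]
contact_force: [1.0, -1.3, -0.3]
opening: 0.144
grasp_force: 49.0
```

Request:
carry_out:
  targets:
    - {"dp": [22, 0, 0], "yaw": 0}
    - {"dp": [22, 0, 50], "yaw": 0}
    - {"dp": [22, 0, 100], "yaw": 0}
    - {"dp": [22, 0, 140], "yaw": 0}
    - {"dp": [22, 0, 140], "yaw": 0}

```text
clock: 8.82
eef_pos: [407.3, 344.9, 64.6]
tcp_rot: [-3.137, 0.004, 1.57]
contact_force: [0.3, -0.9, -0.3]
opening: 0.14
grasp_force: 49.0
```

Request:
carry_out:
  targets:
    - {"dp": [0, 0, 0], "yaw": 0}
    - {"dp": [0, 0, 0], "yaw": 0}
    - {"dp": [0, 0, -40], "yaw": 0}
    - {"dp": [0, 0, -80], "yaw": 0}
    - {"dp": [0, 0, -110], "yaw": 0}
  fingers: 0

```text
clock: 9.45
eef_pos: [409.8, 347.7, 180.3]
tcp_rot: [3.139, -0.003, 1.57]
contact_force: [-0.2, 0.0, 0.7]
opening: 0.495
grasp_force: 0.0
```

Request:
carry_out:
  targets:
    - {"dp": [-50, 3, -10], "yaw": 0}
    - {"dp": [-110, 6, -15], "yaw": 0}
    - {"dp": [-170, 10, -15], "yaw": 0}
    - {"dp": [-230, 14, -15], "yaw": 0}
    - {"dp": [-290, 18, -15], "yaw": 0}
    - {"dp": [-350, 22, -15], "yaw": 0}
    - {"dp": [-399, 27, -15], "yaw": 0}
    - {"dp": [-399, 27, -15], "yaw": 0}
    - {"dp": [-399, 27, 20], "yaw": 0}
    - {"dp": [-399, 27, 50], "yaw": 0}
    - {"dp": [-399, 27, 63], "yaw": 0}
    - {"dp": [-399, 27, 63], "yaw": 0}
  fingers: 0.2

```text
clock: 10.95
eef_pos: [435.7, -51.4, 113.9]
tcp_rot: [-3.141, -0.0, 1.571]
contact_force: [1.2, 0.1, 0.0]
opening: 0.599
grasp_force: 0.0
```

Request:
carry_out:
  targets:
    - {"dp": [0, 0, 0], "yaw": 0}
    - {"dp": [0, 0, 0], "yaw": 0}
    - {"dp": [0, 0, 0], "yaw": 0}
    - {"dp": [0, 0, 0], "yaw": 0}
  fingers: -1
  grip_force: 30

```text
clock: 11.45
eef_pos: [437.2, -51.9, 114.9]
tcp_rot: [3.139, -0.0, 1.57]
contact_force: [1.8, 2.2, 7.6]
opening: 0.245
grasp_force: 29.5
```

Request:
carry_out:
  targets:
    - {"dp": [-7.7, 0, -3.6], "yaw": 0}
    - {"dp": [-19.9, 0, -7.5], "yaw": 0}
    - {"dp": [-32.5, 0, -9.6], "yaw": 0}
    - {"dp": [-45.3, 0, -9.8], "yaw": 0}
    - {"dp": [-58, 0, -8], "yaw": 0}
    - {"dp": [-70.3, 0, -4.4], "yaw": 0}
    - {"dp": [-81.9, 0, 1], "yaw": 0}
    - {"dp": [-92.5, 0, 8.1], "yaw": 0}
    - {"dp": [-102, 0, 16.7], "yaw": 0}
    - {"dp": [-110.1, 0, 26.6], "yaw": 0}
    - {"dp": [-116.6, 0, 37.7], "yaw": 0}
    - {"dp": [-120, 0, 47.5], "yaw": 0}

```text
clock: 12.95
eef_pos: [435.8, -172.6, 66.0]
tcp_rot: [3.142, 0.0, 1.57]
contact_force: [-5.8, 7.0, 49.0]
opening: 0.242
grasp_force: 35.0
```

Request:
carry_out:
  targets:
    - {"dp": [0, 0, 1], "yaw": 0}
    - {"dp": [0, 0, 1], "yaw": 0}
    - {"dp": [0, 0, 1], "yaw": 0}

```text
clock: 13.32
eef_pos: [435.7, -172.6, 65.7]
tcp_rot: [3.142, 0.001, 1.571]
contact_force: [-0.7, -3.7, 18.1]
opening: 0.239
grasp_force: 32.9
```

Request:
carry_out:
  targets:
    - {"dp": [0, 0, 0], "yaw": 0}
    - {"dp": [0, 0, 0], "yaw": 0}
    - {"dp": [0, 0, -40], "yaw": 0}
    - {"dp": [0, 0, -85], "yaw": 0}
    - {"dp": [-9, 47, -85], "yaw": 1}
    - {"dp": [-18, 94, -85], "yaw": 2}
    - {"dp": [-27, 141, -85], "yaw": 3.3}
    - {"dp": [-36, 187, -85], "yaw": 3.3}
    - {"dp": [-36, 187, -85], "yaw": 3.3}
    - {"dp": [-36, 187, -50], "yaw": 3.3}
    - {"dp": [-36, 187, -20], "yaw": 3.3}
    - {"dp": [-36, 187, -3], "yaw": 3.3}
  fingers: 0.2

```text
clock: 14.82
eef_pos: [620.4, -207.4, 66.0]
tcp_rot: [-3.138, -0.001, 1.513]
contact_force: [0.0, 0.5, -0.1]
opening: 0.604
grasp_force: 0.0
```

Request:
carry_out:
  targets:
    - {"dp": [0, 0, 0], "yaw": 0}
    - {"dp": [0, 0, 0], "yaw": 0}
    - {"dp": [0, 0, 0], "yaw": 0}
    - {"dp": [0, 0, 0], "yaw": 0}
  fingers: -1
  grip_force: 30

```text
clock: 15.32
eef_pos: [623.2, -208.0, 69.2]
tcp_rot: [3.14, 0.0, 1.513]
contact_force: [0.6, 1.0, -0.6]
opening: 0.241
grasp_force: 29.6
```

```bash
python3 - <<'E'
from h import *
A=snap("top","l2t",(360,140,440,260),4); B=snap("side","l2s",(250,130,370,250),4)
A=cv2.imread("pics/l2t.png"); B=cv2.imread("pics/l2s.png"); cv2.imwrite("pics/l2.png",np.hstack([A,B])[:,:800])
E
```

```text
(no output)
```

View pics/l2.png

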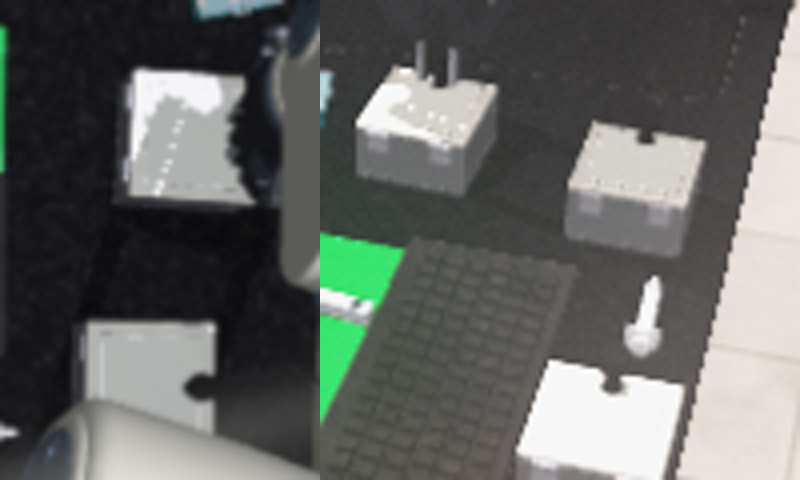

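Box 2's lid is shut, seen in the side crop at (640,165). The fingers hold box 1's knob at (440,75). Now I'll open box 1.

Request:
carry_out:
  targets:
    - {"dp": [3.4, 0, -7.8], "yaw": 0}
    - {"dp": [9.9, 0, -18.9], "yaw": 0}
    - {"dp": [18, 0, -28.8], "yaw": 0}
    - {"dp": [27.5, 0, -37.4], "yaw": 0}
    - {"dp": [38.1, 0, -44.5], "yaw": 0}
    - {"dp": [49.7, 0, -49.9], "yaw": 0}
    - {"dp": [62, 0, -53.5], "yaw": 0}
    - {"dp": [74.7, 0, -55.3], "yaw": 0}
    - {"dp": [87.5, 0, -55.1], "yaw": 0}
    - {"dp": [100.1, 0, -53], "yaw": 0}
    - {"dp": [112.3, 0, -49.1], "yaw": 0}
    - {"dp": [120, 0, -45.5], "yaw": 0}

```text
clock: 16.92
eef_pos: [629.4, -86.6, 113.9]
tcp_rot: [-3.141, -0.001, 1.513]
contact_force: [-0.8, 0.4, 5.5]
opening: 0.242
grasp_force: 31.2
```

Request:
carry_out:
  targets:
    - {"dp": [0, 0, 0], "yaw": 0}
    - {"dp": [0, 0, 0], "yaw": 0}
    - {"dp": [0, 0, -25], "yaw": 0}
    - {"dp": [0, 0, -75], "yaw": 0}
    - {"dp": [0, -55, -75], "yaw": 0}
    - {"dp": [0, -110, -75], "yaw": 0}
    - {"dp": [0, -160, -75], "yaw": 0}
  fingers: 0.2

```text
clock: 17.8
eef_pos: [467.8, -78.8, 188.6]
tcp_rot: [-3.141, -0.0, 1.512]
contact_force: [-0.2, 0.4, -0.3]
opening: 0.602
grasp_force: 0.0
```

```bash
python3 - <<'E'
from h import *
np.set_printoptions(precision=1,suppress=True)
snap("top","b1t",(370,130,450,210),6)
print(r.sense()['eef_pos'])
E
```

```text
[460.8 -78.1 187.4]
```

View pics/b1t.png

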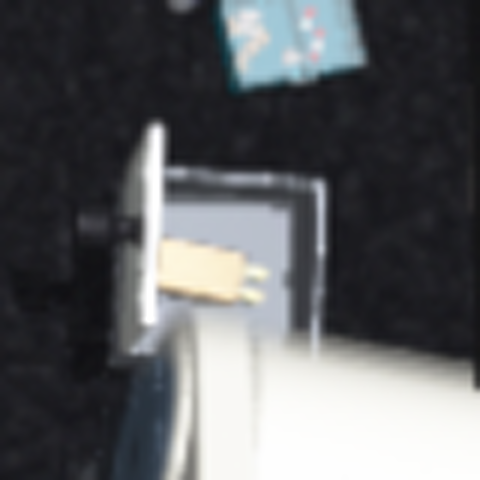

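Box 1 holds the adapter. Its body/pin boundary is near crop (243,277), the pins point right, and the long edges run along (83,14). The arm hides the box's lower part.

```bash
python3 - <<'E'
from h import *
np.set_printoptions(precision=1,suppress=True)
f=lambda x,y:(370+x/6,130+y/6)
P=w("top",[f(243,277),f(160,263),f(245,252),f(162,238),f(240,303),f(158,288)],21)[:,:2]
print(P); d=P[3]-P[2]; d2=P[5]-P[4]; u=d/np.linalg.norm(d)+d2/np.linalg.norm(d2); u/=np.linalg.norm(u)
print(u,np.degrees(np.arctan2(u[1],u[0])), "grasp",P[0]+23*u)
E
```

```text
[[ 623.5 -193.5]
 [ 629.9 -150.2]
 [ 636.6 -194.7]
 [ 643.  -151.4]
 [ 609.9 -191.7]
 [ 616.8 -149.1]]
[0.2 1. ] 81.18865661524997 grasp [ 627.  -170.8]
```

Request:
carry_out:
  targets:
    - {"dp": [-40, 40, 0], "yaw": 0}
    - {"dp": [-88, 80, 0], "yaw": 2}
    - {"dp": [-88, 120, 0], "yaw": 5.5}
    - {"dp": [-88, 161.5, 0], "yaw": 5.5}
    - {"dp": [-88, 161.5, 30], "yaw": 5.5}
    - {"dp": [-88, 161.5, 70], "yaw": 5.5}
    - {"dp": [-88, 161.5, 105], "yaw": 5.5}
    - {"dp": [-88, 161.5, 135], "yaw": 5.5}
    - {"dp": [-88, 161.5, 155], "yaw": 5.5}
    - {"dp": [-88, 161.5, 171], "yaw": 5.5}
    - {"dp": [-88, 161.5, 171], "yaw": 5.5}
  fingers: 0.1

```text
clock: 19.23
eef_pos: [625.5, -176.1, 16.9]
tcp_rot: [-3.14, -0.0, 1.416]
contact_force: [-0.0, -0.2, 0.5]
opening: 0.551
grasp_force: 0.0
```

Request:
carry_out:
  targets:
    - {"dp": [0, 0, 0], "yaw": 0}
    - {"dp": [0, 0, 0], "yaw": 0}
    - {"dp": [0, 0, 0], "yaw": 0}
    - {"dp": [0, 0, 0], "yaw": 0}
    - {"dp": [0, 0, 0], "yaw": 0}
  fingers: -1
  grip_force: 50

```text
clock: 19.85
eef_pos: [627.0, -176.5, 19.1]
tcp_rot: [3.139, 0.0, 1.417]
contact_force: [-0.4, -0.3, 6.4]
opening: 0.292
grasp_force: 49.8
```

Request:
carry_out:
  targets:
    - {"dp": [0, 0, -45], "yaw": 0}
    - {"dp": [0, 0, -95], "yaw": 0}
    - {"dp": [0, 0, -145], "yaw": 0}
    - {"dp": [0, 0, -190], "yaw": 0}
    - {"dp": [55, -19, -190], "yaw": 0}
    - {"dp": [112, -38, -190], "yaw": 0}
    - {"dp": [168, -57, -190], "yaw": 0}
    - {"dp": [224, -76, -190], "yaw": 0}
    - {"dp": [280, -95, -190], "yaw": 0}
    - {"dp": [336, -114, -190], "yaw": 0}
    - {"dp": [392, -133, -190], "yaw": 0}
    - {"dp": [448, -152, -190], "yaw": 0}

```text
clock: 21.35
eef_pos: [544.0, 291.7, 208.1]
tcp_rot: [3.141, -0.0, 1.417]
contact_force: [1.1, 0.2, 0.4]
opening: 0.289
grasp_force: 49.4
```

Request:
carry_out:
  targets:
    - {"dp": [56, -19, 0], "yaw": 0}
    - {"dp": [112, -38, 0], "yaw": 0}
    - {"dp": [169, -58, 0], "yaw": 0}
    - {"dp": [169, -58, 0], "yaw": 0}
    - {"dp": [169, -58, 50], "yaw": 0}
    - {"dp": [169, -58, 100], "yaw": 0}
    - {"dp": [169, -58, 145], "yaw": 0}
    - {"dp": [169, -58, 175], "yaw": 0}
    - {"dp": [169, -58, 186], "yaw": 0}
    - {"dp": [169, -58, 186], "yaw": 0}

```text
clock: 22.6
eef_pos: [513.4, 465.2, 21.8]
tcp_rot: [-3.141, 0.001, 1.416]
contact_force: [-0.3, 0.1, -1.3]
opening: 0.282
grasp_force: 49.4
```

Request:
carry_out:
  targets:
    - {"dp": [0, 0, 0], "yaw": 0}
    - {"dp": [0, 0, 0], "yaw": 0}
    - {"dp": [0, 0, 0], "yaw": 0}
    - {"dp": [0, 0, -40], "yaw": 0}
    - {"dp": [0, 0, -90], "yaw": 0}
    - {"dp": [0, 0, -140], "yaw": 0}
    - {"dp": [0, 0, -187], "yaw": 0}
  fingers: 0

```text
clock: 23.48
eef_pos: [513.3, 465.8, 211.1]
tcp_rot: [3.141, -0.001, 1.417]
contact_force: [0.2, 0.4, 0.6]
opening: 0.499
grasp_force: 0.0
```

```bash
python3 - <<'E'
from h import *
A=snap("top","k1",(370,130,450,210),6); A=snap("side","k1s",(150,130,390,370),2.5)
A=cv2.resize(cv2.imread("pics/k1.png"),(300,300)); B=cv2.imread("pics/k1s.png")[:,:500]; B=cv2.resize(B,(500,500*B.shape[0]//B.shape[1]))
o=np.zeros((600,800,3),np.uint8); o[:300,:300]=A; o[:B.shape[0],300:]=B[:600]; cv2.imwrite("pics/k.png",o)
E
```

```text
(no output)
```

View pics/k.png

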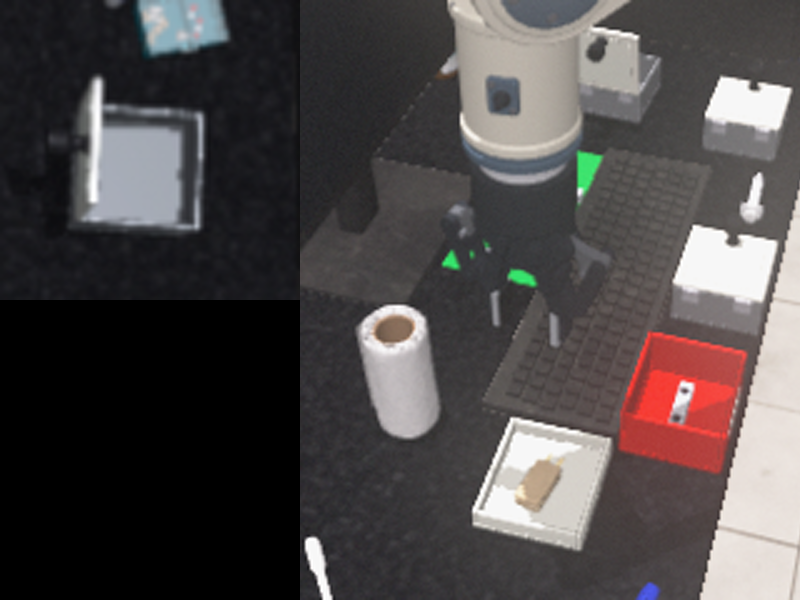

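Box 1 is now empty, the adapter lies in the tray at (540,485), and the short bar is in the bin at (682,400). Now I'll shut lid 1.

Request:
carry_out:
  targets:
    - {"dp": [-53, 20, 0], "yaw": 0}
    - {"dp": [-106, 40, 0], "yaw": 0}
    - {"dp": [-159, 60, 0], "yaw": 0}
    - {"dp": [-212, 80, 0], "yaw": 0}
    - {"dp": [-265, 100, 0], "yaw": 0}
    - {"dp": [-318, 120, 0], "yaw": 0}
    - {"dp": [-371, 140, 0], "yaw": -2}
    - {"dp": [-424, 160, 0], "yaw": -4}
    - {"dp": [-477, 180, 0], "yaw": -5.5}
    - {"dp": [-529, 200, 0], "yaw": -5.5}
    - {"dp": [-529, 200, 0], "yaw": -5.5}
  fingers: 0.2

```text
clock: 24.95
eef_pos: [630.0, -91.3, 208.4]
tcp_rot: [3.141, 0.001, 1.509]
contact_force: [-0.4, 1.3, -0.2]
opening: 0.598
grasp_force: 0.0
```

Request:
carry_out:
  targets:
    - {"dp": [0, 0, 35], "yaw": 0}
    - {"dp": [0, 0, 70], "yaw": 0}
    - {"dp": [0, 0, 95], "yaw": 0}
    - {"dp": [0, 0, 95], "yaw": 0}

```text
clock: 25.45
eef_pos: [627.9, -86.4, 111.7]
tcp_rot: [-3.137, -0.001, 1.513]
contact_force: [-1.2, -0.6, 0.1]
opening: 0.603
grasp_force: 0.0
```

Request:
carry_out:
  targets:
    - {"dp": [0, 0, 0], "yaw": 0}
    - {"dp": [0, 0, 0], "yaw": 0}
    - {"dp": [0, 0, 0], "yaw": 0}
    - {"dp": [0, 0, 0], "yaw": 0}
  fingers: -1
  grip_force: 30

```text
clock: 25.95
eef_pos: [629.5, -87.1, 115.2]
tcp_rot: [3.141, -0.001, 1.512]
contact_force: [-3.4, 3.4, 5.1]
opening: 0.244
grasp_force: 29.5
```

Request:
carry_out:
  targets:
    - {"dp": [-7.7, 0, -3.6], "yaw": 0}
    - {"dp": [-19.9, 0, -7.5], "yaw": 0}
    - {"dp": [-32.5, 0, -9.6], "yaw": 0}
    - {"dp": [-45.3, 0, -9.8], "yaw": 0}
    - {"dp": [-58, 0, -8], "yaw": 0}
    - {"dp": [-70.3, 0, -4.4], "yaw": 0}
    - {"dp": [-81.9, 0, 1], "yaw": 0}
    - {"dp": [-92.5, 0, 8.1], "yaw": 0}
    - {"dp": [-102, 0, 16.7], "yaw": 0}
    - {"dp": [-110.1, 0, 26.6], "yaw": 0}
    - {"dp": [-116.6, 0, 37.7], "yaw": 0}
    - {"dp": [-119.5, 0, 44], "yaw": 0}

```text
clock: 27.45
eef_pos: [623.2, -207.8, 69.1]
tcp_rot: [3.141, 0.001, 1.512]
contact_force: [0.5, -2.5, 4.5]
opening: 0.245
grasp_force: 30.6
```

Request:
carry_out:
  targets:
    - {"dp": [0, 0, 1], "yaw": 0}
    - {"dp": [0, 0, 2], "yaw": 0}
    - {"dp": [0, 0, 3], "yaw": 0}
    - {"dp": [0, 0, 3], "yaw": 0}

```text
clock: 27.95
eef_pos: [623.3, -208.0, 68.0]
tcp_rot: [3.14, 0.002, 1.513]
contact_force: [-3.3, -6.7, 12.6]
opening: 0.241
grasp_force: 31.3
```

Request:
carry_out:
  targets:
    - {"dp": [0, 0, 1], "yaw": 0}
    - {"dp": [0, 0, 1], "yaw": 0}

```text
clock: 28.2
eef_pos: [623.4, -208.1, 67.8]
tcp_rot: [3.14, 0.002, 1.513]
contact_force: [-6.4, -5.7, 20.2]
opening: 0.242
grasp_force: 31.9
```

Request:
carry_out:
  targets:
    - {"dp": [0, 0, 0], "yaw": 0}
    - {"dp": [0, 0, 0], "yaw": 0}
    - {"dp": [0, 0, -40], "yaw": 0}
    - {"dp": [0, 0, -90], "yaw": 0}
    - {"dp": [42, -30, -90], "yaw": 0}
    - {"dp": [84, -60, -90], "yaw": 0}
    - {"dp": [126, -90, -90], "yaw": 0}
    - {"dp": [168, -120, -90], "yaw": 0}
    - {"dp": [210, -150, -90], "yaw": -1}
    - {"dp": [252, -180, -90], "yaw": -2}
    - {"dp": [294, -210, -90], "yaw": -3.3}
    - {"dp": [332.6, -239, -90], "yaw": -3.3}
  fingers: 0.2

```text
clock: 29.7
eef_pos: [402.0, 140.3, 155.5]
tcp_rot: [-3.141, -0.0, 1.571]
contact_force: [0.4, 0.6, 0.2]
opening: 0.599
grasp_force: 0.0
```

```bash
python3 - <<'E'
from h import *
print(r.sense()['eef_pos'].round(1))
A=snap("top","m1",(360,140,440,260),4); B=snap("side","m1s",(210,130,350,270),4)
A=cv2.imread("pics/m1.png"); B=cv2.resize(cv2.imread("pics/m1s.png"),(480,480)); cv2.imwrite("pics/m.png",np.hstack([A,B]))
E
```

```text
[402.  140.3 155.5]
```

View pics/m.png

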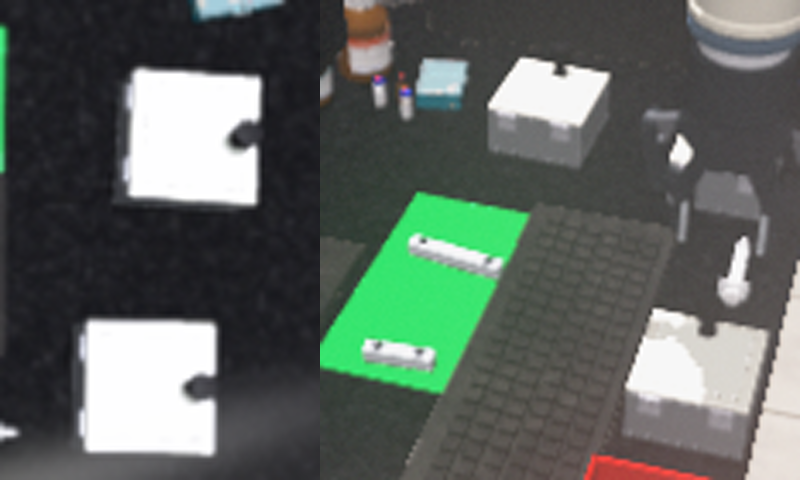

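Both lids are shut. Now box 3.

Request:
carry_out:
  targets:
    - {"dp": [-1, 0, 35], "yaw": 0}
    - {"dp": [-1, 0, 65], "yaw": 0}
    - {"dp": [-1, 0, 87], "yaw": 0}
    - {"dp": [-1, 0, 87], "yaw": 0}

```text
clock: 30.3
eef_pos: [402.3, 137.3, 67.4]
tcp_rot: [-3.138, 0.001, 1.57]
contact_force: [0.4, 0.1, 0.9]
opening: 0.6
grasp_force: 0.0
```

Request:
carry_out:
  targets:
    - {"dp": [0, 0, 0], "yaw": 0}
    - {"dp": [0, 0, 0], "yaw": 0}
    - {"dp": [0, 0, 0], "yaw": 0}
    - {"dp": [0, 0, 0], "yaw": 0}
  fingers: -1
  grip_force: 30

```text
clock: 30.8
eef_pos: [403.5, 138.0, 69.6]
tcp_rot: [3.141, -0.0, 1.57]
contact_force: [-4.0, -0.7, 7.3]
opening: 0.24
grasp_force: 29.5
```

Request:
carry_out:
  targets:
    - {"dp": [3.4, 0, -7.8], "yaw": 0}
    - {"dp": [9.9, 0, -18.9], "yaw": 0}
    - {"dp": [18, 0, -28.8], "yaw": 0}
    - {"dp": [27.5, 0, -37.4], "yaw": 0}
    - {"dp": [38.1, 0, -44.5], "yaw": 0}
    - {"dp": [49.7, 0, -49.9], "yaw": 0}
    - {"dp": [62, 0, -53.5], "yaw": 0}
    - {"dp": [74.7, 0, -55.3], "yaw": 0}
    - {"dp": [87.5, 0, -55.1], "yaw": 0}
    - {"dp": [100.1, 0, -53], "yaw": 0}
    - {"dp": [112.3, 0, -49.1], "yaw": 0}
    - {"dp": [120, 0, -45.5], "yaw": 0}

```text
clock: 32.3
eef_pos: [403.8, 259.8, 114.7]
tcp_rot: [3.141, -0.002, 1.57]
contact_force: [-2.2, -1.2, 6.0]
opening: 0.239
grasp_force: 31.4
```

Request:
carry_out:
  targets:
    - {"dp": [0, 0, 0], "yaw": 0}
    - {"dp": [0, 0, 0], "yaw": 0}
    - {"dp": [0, 0, -25], "yaw": 0}
    - {"dp": [0, 0, -75], "yaw": 0}
    - {"dp": [60, 0, -75], "yaw": 0}
    - {"dp": [120, 0, -75], "yaw": 0}
    - {"dp": [180, 0, -75], "yaw": 0}
  fingers: 0.2

```text
clock: 33.17
eef_pos: [403.8, 439.8, 189.8]
tcp_rot: [3.141, -0.001, 1.569]
contact_force: [1.2, 0.7, -0.0]
opening: 0.603
grasp_force: 0.0
```

```bash
python3 - <<'E'
from h import *
print(r.sense()['eef_pos'].round(1))
snap("top","b3t",(250,200,340,275),6)
E
```

```text
[403.8 439.8 189.8]
```

View pics/b3t.png

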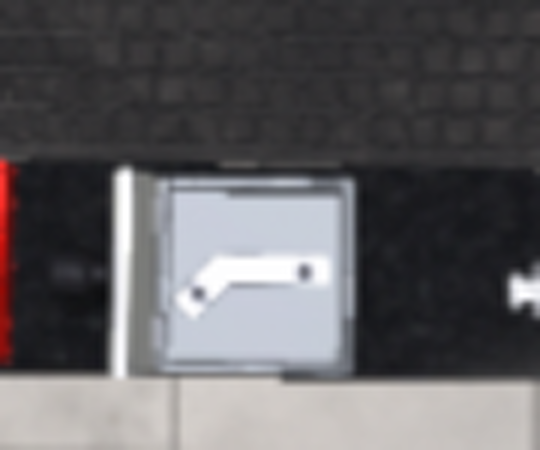

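Box 3 holds the bent bar. Its straight arm runs from crop (220,270) to (330,270), and the kink is at the left, lower end.

```bash
python3 - <<'E'
from h import *
f=lambda x,y:(250+x/6,200+y/6)
print(w("top",[f(330,271),f(220,270),f(185,304),f(275,270)],18).round(1))
E
```

```text
[[405.5 130.2  18. ]
 [405.  186.   18. ]
 [387.4 203.4  18. ]
 [405.5 158.1  18. ]]
```

Request:
carry_out:
  targets:
    - {"dp": [-60, 0, 0], "yaw": 0}
    - {"dp": [-120, 0, 0], "yaw": 0}
    - {"dp": [-180, 1, 0], "yaw": 0}
    - {"dp": [-240, 2, 0], "yaw": 0}
    - {"dp": [-282, 2, 0], "yaw": 0}
    - {"dp": [-282, 2, 0], "yaw": 0}
    - {"dp": [-282, 2, 45], "yaw": 0}
    - {"dp": [-282, 2, 90], "yaw": 0}
    - {"dp": [-282, 2, 130], "yaw": 0}
    - {"dp": [-282, 2, 157], "yaw": 0}
    - {"dp": [-282, 2, 172], "yaw": 0}
    - {"dp": [-282, 2, 172], "yaw": 0}
  fingers: 0

```text
clock: 34.72
eef_pos: [405.2, 156.2, 16.8]
tcp_rot: [-3.14, 0.0, 1.57]
contact_force: [-0.5, 0.4, -0.1]
opening: 0.501
grasp_force: 0.0
```

Request:
carry_out:
  targets:
    - {"dp": [0, 0, 0], "yaw": 0}
    - {"dp": [0, 0, 0], "yaw": 0}
    - {"dp": [0, 0, 0], "yaw": 0}
    - {"dp": [0, 0, 0], "yaw": 0}
    - {"dp": [0, 0, 0], "yaw": 0}
  fingers: -1
  grip_force: 60

```text
clock: 35.35
eef_pos: [406.3, 156.3, 18.5]
tcp_rot: [3.14, -0.001, 1.57]
contact_force: [-0.6, 0.6, 7.5]
opening: 0.138
grasp_force: 59.0
```

Request:
carry_out:
  targets:
    - {"dp": [0, 0, -45], "yaw": 0}
    - {"dp": [0, 0, -95], "yaw": 0}
    - {"dp": [0, 0, -145], "yaw": 0}
    - {"dp": [0, 0, -195], "yaw": 0}
    - {"dp": [46, 3, -195], "yaw": 0}
    - {"dp": [92, 6, -195], "yaw": 0}
    - {"dp": [138, 9, -195], "yaw": 0}
    - {"dp": [182, 11, -195], "yaw": 0}
    - {"dp": [182, 11, -195], "yaw": 0}
    - {"dp": [182, 11, -150], "yaw": 0}
    - {"dp": [182, 11, -100], "yaw": 0}
    - {"dp": [182, 11, -65], "yaw": 0}

```text
clock: 36.85
eef_pos: [415.9, 336.4, 81.1]
tcp_rot: [-3.141, 0.001, 1.57]
contact_force: [0.4, -1.0, -0.1]
opening: 0.139
grasp_force: 58.9
```

Request:
carry_out:
  targets:
    - {"dp": [0, 0, 18], "yaw": 0}
    - {"dp": [0, 0, 18], "yaw": 0}

```text
clock: 37.1
eef_pos: [416.3, 337.1, 64.0]
tcp_rot: [-3.14, 0.001, 1.57]
contact_force: [0.1, -0.6, -1.1]
opening: 0.141
grasp_force: 58.9
```

Request:
carry_out:
  targets:
    - {"dp": [0, 0, 0], "yaw": 0}
    - {"dp": [0, 0, 0], "yaw": 0}
    - {"dp": [0, 0, 0], "yaw": 0}
    - {"dp": [0, 0, -45], "yaw": 0}
    - {"dp": [0, 0, -90], "yaw": 0}
    - {"dp": [0, 0, -130], "yaw": 0}
    - {"dp": [-38, -7, -130], "yaw": 0}
    - {"dp": [-79, -13, -130], "yaw": 0}
    - {"dp": [-79, -13, -130], "yaw": 0}
  fingers: 0

```text
clock: 38.22
eef_pos: [402.7, 256.9, 194.7]
tcp_rot: [-3.141, 0.0, 1.569]
contact_force: [0.1, 0.7, -0.4]
opening: 0.503
grasp_force: 0.0
```

Request:
carry_out:
  targets:
    - {"dp": [1, 0, 30], "yaw": 0}
    - {"dp": [1, 0, 60], "yaw": 0}
    - {"dp": [1, 0, 80], "yaw": 0}
    - {"dp": [1, 0, 80], "yaw": 0}
  fingers: 0.2

```text
clock: 38.72
eef_pos: [403.0, 260.1, 113.3]
tcp_rot: [-3.14, 0.001, 1.57]
contact_force: [-0.5, 0.3, -0.0]
opening: 0.598
grasp_force: 0.0
```

Request:
carry_out:
  targets:
    - {"dp": [0, 0, 0], "yaw": 0}
    - {"dp": [0, 0, 0], "yaw": 0}
    - {"dp": [0, 0, 0], "yaw": 0}
    - {"dp": [0, 0, 0], "yaw": 0}
  fingers: -1
  grip_force: 30

```text
clock: 39.22
eef_pos: [403.8, 260.6, 115.4]
tcp_rot: [3.141, -0.001, 1.57]
contact_force: [-3.8, 2.9, 6.0]
opening: 0.245
grasp_force: 29.5
```

Request:
carry_out:
  targets:
    - {"dp": [-7.7, 0, -3.6], "yaw": 0}
    - {"dp": [-19.9, 0, -7.5], "yaw": 0}
    - {"dp": [-32.5, 0, -9.6], "yaw": 0}
    - {"dp": [-45.3, 0, -9.8], "yaw": 0}
    - {"dp": [-58, 0, -8], "yaw": 0}
    - {"dp": [-70.3, 0, -4.4], "yaw": 0}
    - {"dp": [-81.9, 0, 1], "yaw": 0}
    - {"dp": [-92.5, 0, 8.1], "yaw": 0}
    - {"dp": [-102, 0, 16.7], "yaw": 0}
    - {"dp": [-110.1, 0, 26.6], "yaw": 0}
    - {"dp": [-116.6, 0, 37.7], "yaw": 0}
    - {"dp": [-119.5, 0, 44], "yaw": 0}

```text
clock: 40.72
eef_pos: [403.4, 139.9, 69.4]
tcp_rot: [-3.141, 0.0, 1.57]
contact_force: [-1.3, 0.3, 3.0]
opening: 0.241
grasp_force: 30.3
```

Request:
carry_out:
  targets:
    - {"dp": [0, 0, 1], "yaw": 0}
    - {"dp": [0, 0, 2], "yaw": 0}
    - {"dp": [0, 0, 3], "yaw": 0}
    - {"dp": [0, 0, 3], "yaw": 0}

```text
clock: 41.22
eef_pos: [403.4, 139.9, 68.2]
tcp_rot: [-3.141, 0.001, 1.571]
contact_force: [-4.5, -9.2, 23.3]
opening: 0.241
grasp_force: 32.0
```

Request:
carry_out:
  targets:
    - {"dp": [0, 0, 0], "yaw": 0}
    - {"dp": [0, 0, 0], "yaw": 0}
    - {"dp": [0, 0, -40], "yaw": 0}
    - {"dp": [0, 0, -90], "yaw": 0}
    - {"dp": [0, 0, -130], "yaw": 0}
  fingers: 0

```text
clock: 41.85
eef_pos: [403.7, 140.7, 199.0]
tcp_rot: [3.141, -0.0, 1.57]
contact_force: [1.3, 0.2, -1.2]
opening: 0.5
grasp_force: 0.0
```

```bash
python3 - <<'E'
from h import *
np.set_printoptions(precision=1,suppress=True)
print(r.sense()['eef_pos'])
snap("top","f1",(180,135,440,270),3)
im=cv2.imread("pics/f1_full.png"); hsv=cv2.cvtColor(im,cv2.COLOR_BGR2HSV)
m=((hsv[...,1]<60)&(hsv[...,2]>150)).astype(np.uint8); m[:140]=0; m[187:]=0; m[:,:272]=0; m[:,368:]=0
n,l,s,c=cv2.connectedComponentsWithStats(m)
for k in range(1,n):
    if s[k,4]>20:
        ys,xs=np.where(l==k); P=w("top",np.c_[xs,ys],16)[:,:2].astype(np.float32); print(c[k],cv2.minAreaRect(P))
E
```

```text
[403.7 140.7 199. ]
[331.4 167.3] ((648.345458984375, 51.49192810058594), (15.277511596679688, 90.6227035522461), 81.09996032714844)
[287.  165.5] ((650.5029907226562, 189.5319366455078), (59.791648864746094, 12.433797836303711), 1.0180423259735107)
```

View pics/f1.png

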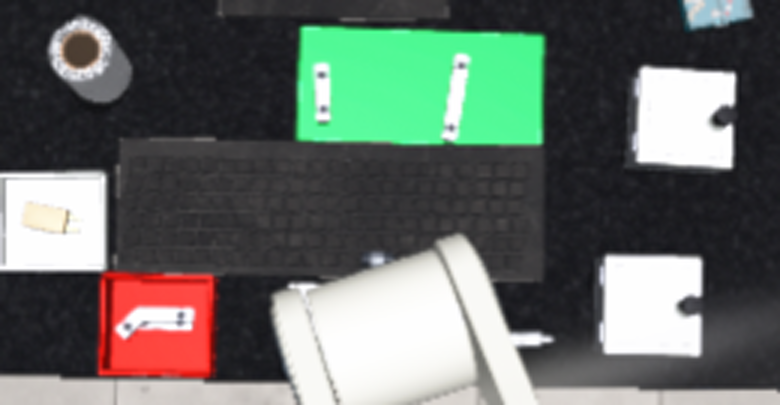

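All three lids are shut and the bent bar is in the bin. The short bar on the mat hasn't moved from (650.5,189.5). I'll pick it next.

Request:
carry_out:
  targets:
    - {"dp": [5, 27, 0], "yaw": -10}
    - {"dp": [11, 54, 0], "yaw": -20}
    - {"dp": [16, 81, 0], "yaw": -30}
    - {"dp": [22, 108, 0], "yaw": -40}
    - {"dp": [27, 135, 0], "yaw": -50}
    - {"dp": [33, 162, 0], "yaw": -60}
    - {"dp": [38, 190, 0], "yaw": -70}
    - {"dp": [44, 220, 0], "yaw": -80}
    - {"dp": [49, 247, 20], "yaw": -90.5}
    - {"dp": [49, 247, 60], "yaw": -90.5}
    - {"dp": [49, 247, 90], "yaw": -90.5}
    - {"dp": [49, 247, 90], "yaw": -90.5}

```text
clock: 43.4
eef_pos: [648.5, 188.9, 104.1]
tcp_rot: [-3.14, -0.005, -3.133]
contact_force: [-0.3, -0.4, 0.1]
opening: 0.499
grasp_force: 0.0
```

```bash
python3 - <<'E'
from h import *
s=r.sense(); print(s['eef_pos'].round(1),s['tcp_rot'])
snap("side","g",(190,150,330,290),4)
E
```

```text
[648.5 188.9 104.1] [-3.14011744 -0.00538828 -3.13334721]
```

View pics/g.png

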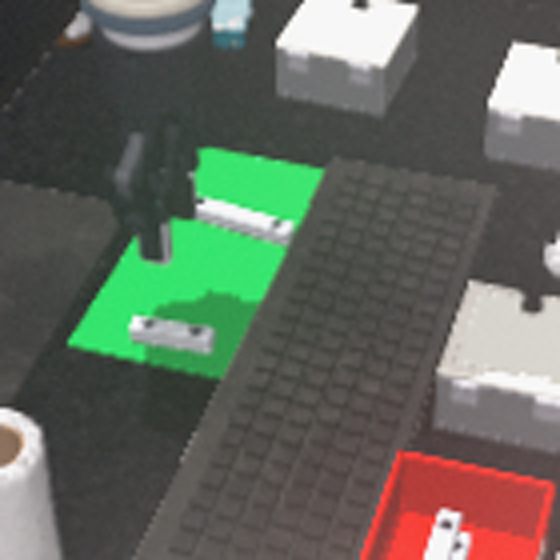

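The bar is unmoved, at side px (233,233), so I'll descend and grip it.

Request:
carry_out:
  targets:
    - {"dp": [0, 0, 40], "yaw": 0}
    - {"dp": [0, 0, 70], "yaw": 0}
    - {"dp": [0, 0, 90], "yaw": 0}
    - {"dp": [0, 0, 90], "yaw": 0}

```text
clock: 43.95
eef_pos: [650.3, 189.3, 17.0]
tcp_rot: [-3.141, -0.001, -3.133]
contact_force: [0.0, 0.7, 0.2]
opening: 0.499
grasp_force: 0.0
```

Request:
carry_out:
  targets:
    - {"dp": [0, 0, 0], "yaw": 0}
    - {"dp": [0, 0, 0], "yaw": 0}
    - {"dp": [0, 0, 0], "yaw": 0}
    - {"dp": [0, 0, 0], "yaw": 0}
    - {"dp": [0, 0, 0], "yaw": 0}
  fingers: -1
  grip_force: 60

```text
clock: 44.58
eef_pos: [651.7, 189.6, 19.1]
tcp_rot: [3.141, 0.003, -3.133]
contact_force: [-1.2, -0.5, 6.0]
opening: 0.132
grasp_force: 59.0
```

Request:
carry_out:
  targets:
    - {"dp": [0, 0, -50], "yaw": 0}
    - {"dp": [0, 0, -100], "yaw": 0}
    - {"dp": [0, 0, -140], "yaw": 0}
    - {"dp": [33, 19, -140], "yaw": 10}
    - {"dp": [66, 38, -140], "yaw": 20}
    - {"dp": [99, 57, -140], "yaw": 30}
    - {"dp": [132, 76, -140], "yaw": 40}
    - {"dp": [165, 95, -140], "yaw": 50}
    - {"dp": [198, 114, -140], "yaw": 60}
    - {"dp": [232, 132, -140], "yaw": 70}
    - {"dp": [264, 151, -140], "yaw": 80}
    - {"dp": [264, 151, -140], "yaw": 90}

```text
clock: 46.08
eef_pos: [383.4, 339.1, 157.9]
tcp_rot: [3.142, -0.001, 1.576]
contact_force: [0.6, 0.3, -0.4]
opening: 0.131
grasp_force: 58.8
```

Request:
carry_out:
  targets:
    - {"dp": [0, 0, 0], "yaw": 0}
    - {"dp": [0, 0, 45], "yaw": 0}
    - {"dp": [0, 0, 75], "yaw": 0}
    - {"dp": [0, 0, 90], "yaw": 0}
    - {"dp": [0, 0, 90], "yaw": 0}

```text
clock: 46.7
eef_pos: [385.3, 337.7, 66.8]
tcp_rot: [-3.141, 0.001, 1.58]
contact_force: [-0.4, 0.3, -0.2]
opening: 0.13
grasp_force: 58.8
```

Request:
carry_out:
  targets:
    - {"dp": [0, 0, 0], "yaw": 0}
    - {"dp": [0, 0, 0], "yaw": 0}
    - {"dp": [0, 0, 0], "yaw": 0}
    - {"dp": [0, 0, -45], "yaw": 0}
    - {"dp": [0, 0, -90], "yaw": 0}
    - {"dp": [0, 0, -130], "yaw": 0}
    - {"dp": [-60, 0, -130], "yaw": 0}
    - {"dp": [-120, 0, -130], "yaw": 0}
    - {"dp": [-180, 0, -130], "yaw": 0}
    - {"dp": [-240, 0, -130], "yaw": 0}
    - {"dp": [-300, 0, -130], "yaw": 0}
    - {"dp": [-350, 0, -130], "yaw": 0}
  fingers: -0.5

```text
clock: 48.2
eef_pos: [387.9, -13.8, 197.8]
tcp_rot: [3.14, 0.0, 1.579]
contact_force: [0.0, 0.7, 1.0]
opening: 0.248
grasp_force: 0.0
```

```bash
python3 - <<'E'
from h import *
snap("top","z1",(130,135,440,270),2.58); snap("side","z2",(150,130,390,400),2.5)
A=cv2.resize(cv2.imread("pics/z1.png"),(560,244)); B=cv2.imread("pics/z2.png")
B=cv2.resize(B[350:650,100:500],(467,350)); o=np.zeros((600,600,3),np.uint8); o[:244,:560]=A; o[244:594,:467]=B; cv2.imwrite("pics/z.png",o)
E
```

```text
(no output)
```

View pics/z.png

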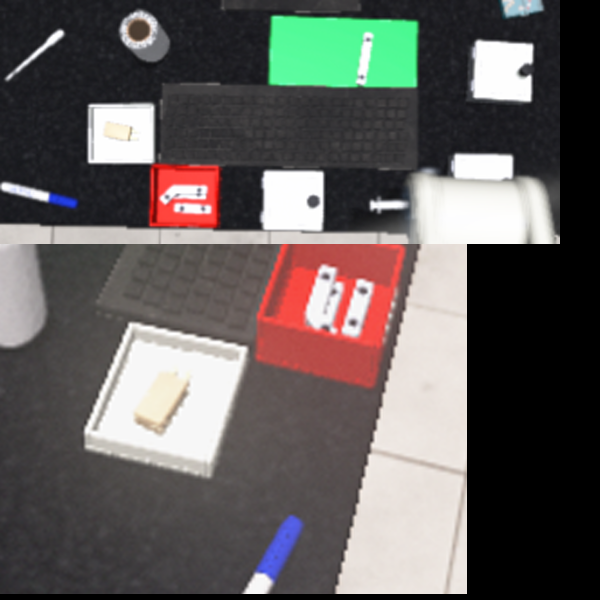

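The bin holds all three bad bars, the adapter is in the tray, and only the good bar remains on the mat. The lids are shut and the bystanders haven't moved. I'll hand in.

```bash
python3 -c "
from rig import r
print(r.sign_off())"
```

```text
the job is handed in; nothing more can be done
None
```

I handed the job in at about 48 s: the adapter is in the kit tray, both short bars and the bent bar are in the scrap bin, the good straight bar is still on the mat, each box was shut before the next was opened, and the syringe, marker and tissue roll were not touched; wrist force peaked at about 50 N while pushing the first lid shut, and I had no reading of contact force on the gripper body itself (40 N limit).

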